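# Tie a sprung tag plate to its anchor post with an S-hook

### The arm

A 6-joint arm with a two-finger parallel gripper is mounted at the origin on a cart in front of the work surface, level with it; the furniture and walls round the work are solid. World frame = base frame: x ahead of the robot, y to its left, z up, the work surface at z = 0. Lengths are in m, angles in rad, forces in N, time in s.
With the tool pointing down it reaches from about 0.375 to 0.975 m from the base axis. Payload 3.8 kg.
Tool frame: the origin (TCP) lies on the front face of the gripper's body, between the roots of the fingers; the fingertips stand 64 mm ahead of it and the grasp point (between the pads) lies 45 mm ahead of it (ctrl.pinch_z is the distance from the TCP to the grasp point, in m); z points along the fingers, y is the direction in which the jaws open and shut (so a half turn about z gives the same grasp; the last joint's range is limited). The gripper opens to 88 mm and grips with 3 to 60 N. Pads are 18 mm wide; open, the fingers measure 123 mm over their backs; the gripper's body (75 mm by 187 mm) begins 45 mm behind the grasp point.
Start: joints at [1.244, 0.264, 1.604, -0, 1.274, -0.037], TCP at [0.193, 0.647, 0.303] pointing down, gripper open.
Joint ranges: [-2.63, 2.63], [-0.94, 2.18], [0.31, 2.57], [-1.31, 4.45], [0, 2.66], [-2.55, 2.55]. Speed limits (rad/s): [2.57, 2.57, 3.14, 3.14, 3.14, 3.14].

### API

Orientations are given as a rotation vector (axis times angle).
In Python, from bench import ctrl gives the robot as it stands.
- The arm moves only by the tool step_arm, never from a script. Its argument "plan" is a list that holds one entry, the list of rows, each a list of 6 numbers: the shift along the tool's x, y, z in m, then the turn, a rotation vector about the tool's x, y, z in rad. In form: [[[tx, ty, tz, rx, ry, rz], ...]]. A call has 1 to 5 rows; each row shifts and turns the pose as measured when the row begins, along the tool's axes as they then stand; what a row does not reach is not made up. A row lasts 1/8 s, in which the tool goes at most 62.5 mm and 10.7 degrees, less where a joint would pass 70% of its speed; a pose out of reach is approached as far as the arm can. A call is refused whole if a number of a shift passes 0.0625 or a number of a turn 0.188, either way. A call with a gripper value outside its range is refused whole. "jaw" is the finger opening in m, from 0 to 0.0881, set as the call begins (left out, the last holds). The fingers move at their own pace and stop on an object; "squeeze" is the grip in N (left out, the last holds). Time passes only in rows, so rows that do not move let the fingers close. It gives the time, the measured TCP pose, the force and the opening at its end, in the units of the state.
- ctrl.get_state(): the state, without advancing time (a new reading comes with each control period).
- ctrl.capture(name): name is "side" or "top" or "wrist"; returns a dict with "frame" (400x640x3 uint8, blue, green, red), "fx", "fy", "cx", "cy" (pixels), "dist_coeffs" ([k1, k2, p1, p2, k3] as OpenCV has them; the pictures are not rectified), "view" (4x4, takes a point from world to camera coordinates); the wrist camera has in their place "hand_eye" (4x4, takes a point from camera to tool coordinates, whose origin is the TCP and whose axes are the flange's). Camera axes: x right, y up, looking along -z (the intrinsics and any distortion apply to the point x, -y, -z); pixel columns grow to the right and rows downward; lengths in m; the calibration is good to about 2 mm. A picture is of the moment at which its call begins: read the wrist's pose just before it. There is no depth.
- ctrl.close_job(): hands the job in, once; it reports no verdict.
Trained networks look in a picture, given as the dict that the camera call returned (one of the last four; its "shot" number tells which), for a name from the list of things; names that differ only in an ending like _2 or _b are one class to them, and where a whole thing is asked for, a point or a joint stands for the part that bears it (a point fixed in the world has none). Each returns a list of dicts, best first, with "score" (0 to 1); they miss things now and then, are a little off and sometimes report something else, mostly with a low value. They report only what shows in the picture. A call takes as long as a camera call. They do not tell look-alikes from the thing itself.
- ctrl.cut_out(picture, query): "region" (400x640 bool, what is visible of it) and "uv" ([column, row] in pixels, amid what is visible of it).
The state is a dict: "time": time; "joints": joint angles; "qd": joint speeds; "joint_torque": joint torques, N m; "tcp_pos": TCP position; "orientation": TCP orientation; "wrist_force": force on the tool from outside, world axes, zero at the start; "wrist_torque": the same for the moment, N m; "opening": finger opening in m.
Only numpy, scipy, OpenCV 4.12 (cv2) and the standard library are available. Lean on these libraries where they do the work, as an engineer would, in place of code of your own. Each camera call takes 0.05 s, during which the arm holds its last target. There are 200 camera calls.

### The job

Pick up the S-hook by its orange grip, thread one end through the small hole in the brass tag plate, draw the sprung carriage out with it and slip the hook's other end round the anchor post, so that the hook keeps the plate under tension when you let go. The plate's clamped height is not measured, so feel for its top edge gently; do not force the hook against the fixture, do not draw the carriage out to its red overload band, and leave the other things on the bench alone.

Things in the scene. Friction and masses are not known exactly. Their poses are not given: they have to be found in the camera images.
- hook: Steel S-hook, 101 mm long, standing level on the bench on its foot (28 x 20 x 6 mm). Origin: middle of the foot's underside; x along the hook, z up. Its 5 mm wire lies in the plane z = +12 mm; the shank runs straight and aslant from (-38, -10) to (+38, +10) mm. Both ends are alike, the second being the first turned half round about z; either may go in the hole. 70 g, balanced slightly below the wire.
- hook_grip (a point): Middle of the hook's orange grip, (0, 0, +25) mm in the hook's frame. The grip is 26 mm long (x) and 12 mm thick (y), and reaches up to z = +35 mm: pinch it across y from above.
- hook_a (a point): Apex of end A, wire centre, at (-48, 0, +12) mm in the hook's frame. The end is a half circle of 10 mm radius to the wire's centre line (7.5 mm inside) about (-38, 0): from the shank at (-38, -10) round this apex to (-38, +10), then a straight tip 3 mm long that points to the hook's +x, with a round end.
- hook_b (a point): Apex of end B, wire centre, at (+48, 0, +12) mm in the hook's frame. Half circle about (+38, 0): from the shank at (+38, +10) round this apex to (+38, -10), then a straight tip 3 mm long that points to the hook's -x, with a round end.
- fixture: Grey base plate, 270 x 80 x 14 mm, bolted to the bench, with spring barrel, guide rods, blue carriage and anchor post. x: the way the carriage is drawn out, towards the post; z up. Origin on the bench; the line y = 0 runs through hole and post; base from x = -165 to +105 mm. End blocks and rods reach z = 41 mm, carriage z = 38 mm, plate clamp z = 60 mm.
- hole_low (a point): Point moving with the carriage, axes as the fixture's: the centre of the tag plate's hole if the plate were clamped at its lowest (z = 70 mm; fixture x = -52 mm when home). The hole, 9 mm wide, runs along y through the upright brass plate, 3 mm thick in y, centred on y = 0, reaching from the hole's centre 10 mm to +x and 24 mm to -x. Its real height is 0 to 30 mm more and NOT measured.
- plate_top_low (a point): Point above hole_low where the plate's level top edge would be if the plate were clamped at its lowest: 10 mm above the hole's centre (z = 80 mm). The real top edge is 0 to 30 mm higher, always 10 mm above the real hole's centre; the clamp bears a touch of 20 N from above without slipping.
- carriage (a joint): How far the carriage is drawn out towards the post, m: 0 home, stop at 0.045; a red overload band on the rod comes out of the barrel at 0.036. Spring: 2 N when home and 0.2 N more for each mm. Tied with the hook, the carriage stands about 0.012 out.
- post_axis (a point): Point on the axis of the anchor post, at z = 74 mm: an upright steel pin of 8 mm diameter, up to z = 130 mm, 104 mm from the hole's centre when the carriage is home. A collar of 24 mm diameter surrounds its foot below z = 36 mm.
- lab_timer: Small timer, 70 x 64 x 16 mm, bystander
- tape_roll: Roll of tape lying flat, 78 mm wide, 19 mm high, bystander
- reagent_b: Amber bottle with black cap, 62 mm wide, 145 mm high, bystander
- marker_a: Red and white marker pen lying down, 135 mm long, bystander
There are look-alikes about, which are no part of the job. What is shaped like the hook but blue or green is not meant.

How it is judged:
On the way:
1. one end of the hook is in the plate's hole and has drawn the carriage out by more than 5 mm (value of joint carriage above 0.005 m and contact force between hook and fixture above 0.5 N and horizontal distance between any of hook_a, hook_b and hole_low below 0.008 m), for 0.1 s.
At the end, for the whole second after the job is handed in: The hook hangs between plate and post, released and at rest, roughly level (within 0.5 rad): one apex within 8 mm of the hole's axis, the other within 12 mm of the post's axis, the carriage held 8 to 18 mm out, more than 1 N between hook and fixture (value of joint carriage between 0.008 and 0.018 m and contact force between hook and fixture above 1 N and angle between hook's own z axis and vertical below 0.5 rad and linear speed of hook below 0.03 m/s and height (world z) of hook above 0.04 m and ((horizontal distance between hook_a and hole_low below 0.008 m and horizontal distance between hook_b and post_axis below 0.012 m) or (horizontal distance between hook_b and hole_low below 0.008 m and horizontal distance between hook_a and post_axis below 0.012 m))); the robot touches nothing.
It fails at once if the hook pressed against the fixture with more than 20 N (contact force between hook and fixture above 20 N).
It fails at once if the carriage drawn out to its red overload band (36 mm) (value of joint carriage above 0.036 m).
It fails at once if the fingers or arm pressed on the fixture with more than 20 N (contact force between any of the arm, the fingers and fixture above 20 N).
It fails at once if a bystander moved more than 30 mm (distance of any of lab_timer, tape_roll, reagent_b, marker_a from where it was at the start of the episode above 0.03 m).
It also fails if it takes over 64 s, if anything falls off the work surface, if the arm or the gripper's body presses on something with over 40 N, if the wrist force passes 120 N, or if a joint passes its speed limit or range.

## Working session

There is one attempt and no reset: what is moved stays moved. The work goes in short steps, Python scripts to look and compute and a tool call to move; the robot and the scene stay as the last step left them, time stands still between calls to the robot, and variables do not carry over. Pictures are saved under pics/ and viewed, about 8 in all and at most 12, crops included, and the job is handed in when it is done.

Besides the shell and the picture viewer there is one more tool, called after "Call:" as a command line: name --argument value ..., lists and objects as JSON in quotes. step_arm: Moves the arm, as the interface text tells. Its arguments: {"type":"object","properties":{"plan":{"type":"array"},"jaw":{"type":"number"},"squeeze":{"type":"number"}},"required":["plan"]}

```bash
mkdir -p pics; cat > h.py <<'E'
import numpy as np, cv2
from bench import ctrl
from scipy.spatial.transform import Rotation as R
def T_tool():
    s=ctrl.get_state(); T=np.eye(4); T[:3,:3]=R.from_rotvec(s['orientation']).as_matrix(); T[:3,3]=s['tcp_pos']; return T
def cap(name):
    T=T_tool(); c=ctrl.capture(name)
    c['c2w']=T@np.array(c['hand_eye']) if name=='wrist' else np.linalg.inv(np.array(c['view']))
    return c
def K(c): return np.array([[c['fx'],0,c['cx']],[0,c['fy'],c['cy']],[0,0,1.]])
def ray(c,uv):
    p=cv2.undistortPoints(np.array([[uv]],float),K(c),np.array(c['dist_coeffs'],float))[0,0]
    d=c['c2w'][:3,:3]@np.array([p[0],-p[1],-1.]); return c['c2w'][:3,3],d
def atz(c,uv,z):
    o,d=ray(c,uv); return o+d*(z-o[2])/d[2]
def proj(c,P):
    P=np.atleast_2d(P); w=np.linalg.inv(c['c2w']); q=P@w[:3,:3].T+w[:3,3]; q=q*[1,-1,-1]
    return cv2.projectPoints(q,np.zeros(3),np.zeros(3),K(c),np.array(c['dist_coeffs'],float))[0][:,0]
E
python3 - <<'E'
from h import *
s=ctrl.get_state(); print({k:np.round(v,3) for k,v in s.items()})
for n in ['top','side']:
    c=cap(n); cv2.imwrite(f'pics/{n}0.png',c['frame']); print(n,np.round(c['c2w'],3).tolist(),c['fx'])
    for q in ['hook','fixture','carriage','lab_timer']:
        for r in ctrl.cut_out(c,q)[:4]:
            print(q,round(r['score'],2),np.round(r['uv']),r['region'].sum(),np.round(atz(c,r['uv'],0.02),3))
E
```

```text
{'time': np.float64(0.0), 'joints': array([ 1.244,  0.265,  1.605,  0.   ,  1.274, -0.037]), 'qd': array([ 0.002,  0.002, -0.001, -0.001,  0.002,  0.001]), 'joint_torque': array([ 0.0000e+00, -5.0209e+01, -3.5688e+01,  7.3000e-02,  2.9000e-02,
       -0.0000e+00]), 'tcp_pos': array([0.193, 0.646, 0.301]), 'orientation': array([-4.540e-01, -3.108e+00,  3.000e-03]), 'wrist_force': array([ 0.346,  0.119, -0.109]), 'wrist_torque': array([ 0.016,  0.003, -0.058]), 'opening': np.float64(0.088)}
top [[-0.017, 0.986, -0.163, 0.372], [-1.0, -0.017, 0.003, -0.058], [0.0, 0.163, 0.987, 1.181], [0.0, 0.0, 0.0, 1.0]] 397.23042357677514
hook 0.66 [383. 237.] 138 [ 0.458 -0.25   0.02 ]
hook 0.56 [421. 238.] 85 [ 0.452 -0.362  0.02 ]
fixture 0.93 [266. 221.] 2457 [0.512 0.092 0.02 ]
carriage 0.92 [267. 202.] 359 [0.569 0.09  0.02 ]
lab_timer 0.81 [226. 267.] 535 [0.38 0.21 0.02]
lab_timer 0.53 [272. 204.] 373 [0.563 0.077 0.02 ]
side [[-0.833, 0.229, -0.503, 0.045], [-0.553, -0.377, 0.743, 0.696], [-0.019, 0.898, 0.441, 0.52], [0.0, 0.0, 0.0, 1.0]] 448.03083194408185
hook 0.69 [415. 193.] 142 [ 0.433 -0.334  0.02 ]
hook 0.52 [352. 217.] 232 [ 0.511 -0.13   0.02 ]
hook 0.5 [384. 207.] 190 [ 0.469 -0.217  0.02 ]
hook 0.27 [325. 264.] 379 [0.456 0.072 0.02 ]
fixture 0.88 [297. 259.] 4048 [0.513 0.089 0.02 ]
carriage 0.86 [282. 245.] 794 [0.574 0.06  0.02 ]
lab_timer 0.86 [320. 321.] 1241 [0.371 0.22  0.02 ]
lab_timer 0.53 [386. 203.] 183 [ 0.472 -0.238  0.02 ]
```

```bash
python3 - <<'E'
import cv2,numpy as np
a=cv2.imread('pics/top0.png')[140:300,190:450]; b=cv2.imread('pics/side0.png')[150:350,200:460]
a=cv2.resize(a,(780,480),interpolation=cv2.INTER_CUBIC); b=cv2.resize(b,(780,600),interpolation=cv2.INTER_CUBIC)
cv2.imwrite('pics/t.png',a); cv2.imwrite('pics/s.png',b)
E
```

```text
(no output)
```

View pics/t.png

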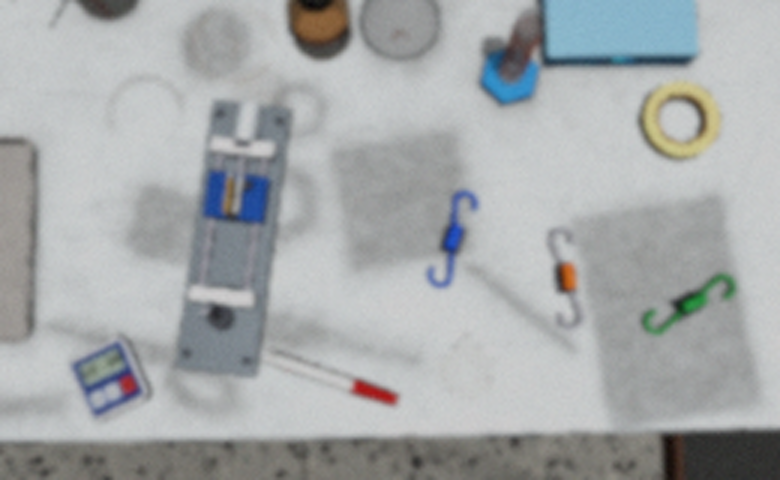

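View pics/s.png

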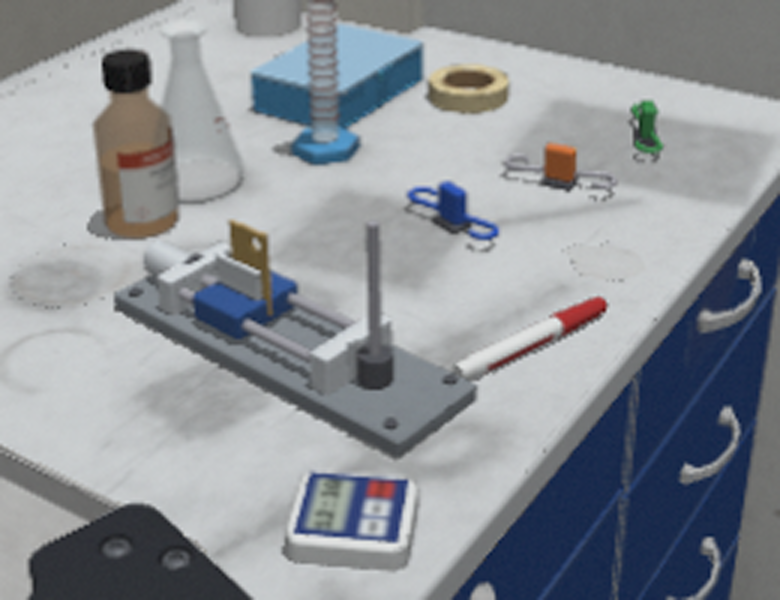

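Top and side pictures: orange hook at top (379,232), with the blue and green look-alikes on either side. The fixture is at top (266,221), with its post towards the robot and the plate and carriage at the far end.

```bash
cat >> h.py <<'E'
def wr(a): return (a+np.pi/2)%np.pi-np.pi/2
def delta(pos,yaw,full=False):
    """tool-axis shift + turn to put TCP at pos, tool down, tool x axis along world yaw (mod pi unless full)"""
    T=T_tool(); cur=np.arctan2(T[1,0],T[0,0]); d=yaw-cur
    d=(d+np.pi)%(2*np.pi)-np.pi if full else wr(d)
    y=cur+d; x=np.array([np.cos(y),np.sin(y),0]); z=np.array([0,0,-1.])
    Rt=np.c_[x,np.cross(z,x),z]
    print('tcp',np.round(T[:3,3],4),'yaw',round(cur,4),'tilt',np.round(T[:2,2],4),'F',np.round(ctrl.get_state()['wrist_force'],2),'op',round(float(ctrl.get_state()['opening']),4),'t',ctrl.get_state()['time'])
    print('shift',np.round(T[:3,:3].T@(np.array(pos)-T[:3,3]),4),'turn',np.round(R.from_matrix(T[:3,:3].T@Rt).as_rotvec(),4))
def orange(c):
    h=cv2.cvtColor(c['frame'],cv2.COLOR_BGR2HSV); return cv2.inRange(h,(4,150,120),(17,255,255))
E
python3 - <<'E'
from h import *
c=cap('top'); m=orange(c); n,l,st,ce=cv2.connectedComponentsWithStats(m)
for i in range(1,n):
    if st[i,4]>8: print(st[i],ce[i],atz(c,ce[i],.03))
o=lambda x,y:(190+(x+.5)/3-.5,140+(y+.5)/3-.5)
print('apex',[np.round(atz(c,o(*p),.012),3) for p in [(560,232),(570,324)]])
P=[atz(c,o(*p),.014)for p in [(213,101),(293,108),(258,377),(178,368)]]; print(np.round(P,3))
ctr=np.mean(P,0); d=(P[2]+P[3]-P[0]-P[1])[:2]; yaw=np.arctan2(d[1],d[0]); print('fixyaw',yaw,np.linalg.norm(d)/2, 'origin',ctr[:2]+0.03*d/np.linalg.norm(d))
E
python3 -c "
from h import *
delta([.46,-.235,.22],0)"
```

```text
[136 147   8  10  52] [139.03846154 151.09615385] [0.73095387 0.48426883 0.03      ]
[377 229   4   7  23] [378.82608696 231.7826087 ] [ 0.47271544 -0.23609083  0.03      ]
apex [array([ 0.518, -0.233,  0.012]), array([ 0.428, -0.24 ,  0.012])]
[[0.657 0.111 0.014]
 [0.648 0.03  0.014]
 [0.381 0.066 0.014]
 [0.391 0.144 0.014]]
fixyaw 3.014424805821401 0.26843841959984066 origin [0.48974489 0.09143038]
tcp [0.1929 0.6468 0.3027] yaw 2.8518 tilt [ 0. -0.] F [0.37 0.63 0.79] op 0.0882 t 0.55
shift [-0.5079 -0.7687  0.0827] turn [-0.      0.     -0.2898]
```

```bash
cat >> h.py <<'E'
def rows(wps):
    """wps: list of (x,y,z,yaw); prints tool-axis rows, from the current pose"""
    T=T_tool(); cur=np.arctan2(T[1,0],T[0,0]); p=T[:3,3]
    for w in wps:
        x=np.array([np.cos(cur),np.sin(cur),0]); z=np.array([0,0,-1.]); M=np.c_[x,np.cross(z,x),z]
        s=M.T@(np.array(w[:3])-p); print([*np.round(s,4).tolist(),0,0,round(-(w[3]-cur),3)]); p=np.array(w[:3]); cur=w[3]
E
python3 - <<'E'
from h import *
T=T_tool(); cur=np.arctan2(T[1,0],T[0,0]); p0=T[:3,3]; g=np.array([.44,-.235,.24])
n=19; r0,a0=np.hypot(*p0[:2]),np.arctan2(p0[1],p0[0]); r1,a1=np.hypot(*g[:2]),np.arctan2(g[1],g[0])
w=[]
for t in np.arange(1,n+1)/n:
    r=r0+(r1-r0)*t; a=a0+(a1-a0)*t; w.append((r*np.cos(a),r*np.sin(a),p0[2]+(g[2]-p0[2])*t,cur+(0.08-cur)*t))
rows(w)
c=ctrl.capture('wrist'); print(np.round(c['hand_eye'],3).tolist(), c['fx'])
E
```

```text
[-0.062, -0.0122, 0.0033, 0, 0, np.float64(0.146)]
[-0.0617, -0.0089, 0.0033, 0, 0, np.float64(0.146)]
[-0.0612, -0.0057, 0.0033, 0, 0, np.float64(0.146)]
[-0.0605, -0.0026, 0.0033, 0, 0, np.float64(0.146)]
[-0.0597, 0.0005, 0.0033, 0, 0, np.float64(0.146)]
[-0.0588, 0.0035, 0.0033, 0, 0, np.float64(0.146)]
[-0.0577, 0.0063, 0.0033, 0, 0, np.float64(0.146)]
[-0.0565, 0.0091, 0.0033, 0, 0, np.float64(0.146)]
[-0.0551, 0.0117, 0.0033, 0, 0, np.float64(0.146)]
[-0.0536, 0.0142, 0.0033, 0, 0, np.float64(0.146)]
[-0.052, 0.0166, 0.0033, 0, 0, np.float64(0.146)]
[-0.0503, 0.0189, 0.0033, 0, 0, np.float64(0.146)]
[-0.0486, 0.0211, 0.0033, 0, 0, np.float64(0.146)]
[-0.0467, 0.0231, 0.0033, 0, 0, np.float64(0.146)]
[-0.0447, 0.0249, 0.0033, 0, 0, np.float64(0.146)]
[-0.0427, 0.0267, 0.0033, 0, 0, np.float64(0.146)]
[-0.0407, 0.0283, 0.0033, 0, 0, np.float64(0.146)]
[-0.0385, 0.0297, 0.0033, 0, 0, np.float64(0.146)]
[-0.0364, 0.031, 0.0033, 0, 0, np.float64(0.146)]
[[0.0, 0.96, 0.279, 0.072], [1.0, -0.0, -0.001, -0.0], [-0.001, 0.279, -0.96, -0.083], [0.0, 0.0, 0.0, 1.0]] 312.2918253303692
```

Call:
step_arm --plan '[[[-0.06,-0.012,0.003,0,0,0.146],[-0.0615,-0.009,0.003,0,0,0.146],[-0.061,-0.006,0.003,0,0,0.146],[-0.0605,-0.0025,0.003,0,0,0.146],[-0.0595,0.0005,0.003,0,0,0.146]]]' --jaw 0.07

```text
time: 1.23
tcp_pos: [0.4307, 0.4561, 0.288]
orientation: [-1.553, -2.731, -0.007]
wrist_force: [-0.3, -0.2, 0.2]
opening: 0.0701
```

Call:
step_arm --plan '[[[-0.059,0.0035,0.003,0,0,0.146],[-0.0575,0.0065,0.003,0,0,0.146],[-0.0565,0.009,0.003,0,0,0.146],[-0.055,0.0115,0.003,0,0,0.146],[-0.0535,0.014,0.003,0,0,0.146]]]'

```text
time: 1.85
tcp_pos: [0.5453, 0.1869, 0.2729]
orientation: [-2.45, -1.965, -0.014]
wrist_force: [-0.3, -0.4, -0.2]
opening: 0.0702
```

Call:
step_arm --plan '[[[-0.052,0.0165,0.003,0,0,0.146],[-0.05,0.019,0.003,0,0,0.146],[-0.0485,0.021,0.003,0,0,0.146],[-0.0465,0.023,0.003,0,0,0.146],[-0.0445,0.025,0.003,0,0,0.146]]]'

```text
time: 2.48
tcp_pos: [0.5181, -0.082, 0.2575]
orientation: [-3.001, -0.922, -0.02]
wrist_force: [1.0, 0.5, 0.2]
opening: 0.0701
```

```bash
python3 - <<'E'
from h import *
delta([.44,-.235,.22],.08,True)
rows([(.45,-.235,.22,.08)])
E
```

```text
tcp [ 0.5181 -0.082   0.2575] yaw 0.5963 tilt [0.0118 0.0054] F [0.98 0.5  0.17] op 0.0701 t 2.475
shift [-0.151   0.0826  0.0357] turn [-0.0012 -0.0131  0.5163]
[-0.1423, 0.0883, 0.0375, 0, 0, np.float64(0.516)]
```

Call:
step_arm --plan '[[[-0.036,0.0215,0.009,0,-0.004,0.13],[-0.0325,0.026,0.009,0,-0.004,0.13],[-0.029,0.03,0.009,0,-0.004,0.13],[-0.025,0.0335,0.009,0,-0.003,0.129],[0,0,0,0,0,0]]]'

```text
time: 3.1
tcp_pos: [0.4439, -0.2411, 0.2212]
orientation: [3.139, 0.085, 0.002]
wrist_force: [-0.2, 1.0, -0.3]
opening: 0.0701
```

```bash
python3 - <<'E'
from h import *
delta([.45,-.235,.22],.08,True)
c=cap('wrist'); m=orange(c); n,l,st,ce=cv2.connectedComponentsWithStats(m)
for i in range(1,n):
    if st[i,4]>40: print(st[i],ce[i],atz(c,ce[i],.032))
cv2.imwrite('pics/w1.png',c['frame'])
E
```

```text
tcp [ 0.4439 -0.2411  0.2212] yaw 0.054 tilt [ 0.0013 -0.0019] F [-0.25  1.03 -0.28] op 0.0701 t 3.1
shift [ 0.0065 -0.0058  0.0012] turn [ 0.0019 -0.0012 -0.026 ]
[311 146  14  29 353] [317.7592068 160.1529745] [ 0.4722384  -0.23847736  0.032     ]
```

View pics/w1.png

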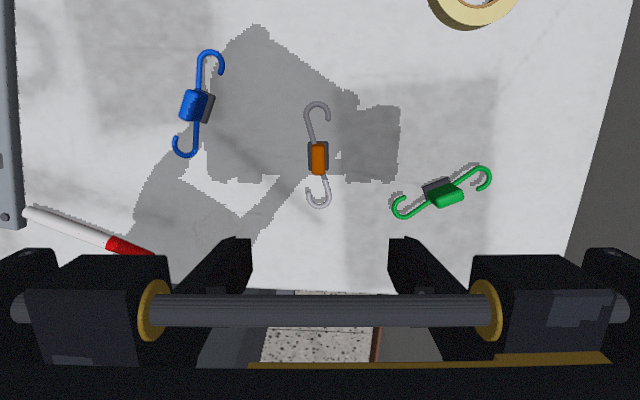

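Wrist view: orange hook, grip at (318,159), apexes at about (317,102) and (318,207). Its handedness matches the description.

```bash
python3 - <<'E'
from h import *
c=cap('wrist')
a,b=atz(c,(317,103),.012),atz(c,(318,206),.012); print(a,b,np.linalg.norm(a-b),(a+b)/2)
yaw=np.arctan2(*(a-b)[1::-1]); print(yaw)
r=cv2.minAreaRect(cv2.findNonZero(orange(c))); print(r)
# fit: yaw via projecting model centreline onto the picture's hook mask
best=None
m=None
for q in ctrl.cut_out(c,'hook')[:4]:
    if abs(q['uv'][0]-318)<15: m=q['region']; print(q['score'],q['uv'],m.sum()); break
if m is not None:
    t=np.linspace(-np.pi/2,np.pi/2,15)
    B=np.r_[np.c_[38+10*np.cos(t),10*np.sin(t)],[[36.5,-10],[35,-10]]]; 
    S=np.c_[np.linspace(16,38,8),np.linspace(16,38,8)*10/38]
    M=np.r_[B,S]; M=np.r_[M,-M]/1000
    dt=cv2.distanceTransform((~m).astype(np.uint8),cv2.DIST_L2,5)
    from scipy.optimize import minimize
    def f(p):
        x,y,w=p; w+=np.pi; q=np.c_[x+np.cos(w)*M[:,0]-np.sin(w)*M[:,1],y+np.sin(w)*M[:,0]+np.cos(w)*M[:,1],np.full(len(M),.012)]
        uv=proj(c,q).astype(np.float32); return cv2.remap(dt,uv[:,0].copy(),uv[:,1].copy(),cv2.INTER_LINEAR).mean()
    s=minimize(f,[*((a+b)/2)[:2],yaw],method='Nelder-Mead',options=dict(initial_simplex=np.array([[*((a+b)/2)[:2],yaw]]*4)+np.diag([.004,.004,.05,0])[:, :3]))
    print(s.x,s.fun)
    p=s.x
    delta([p[0],p[1],.15],p[2],True)
E
```

```text
[ 0.52164923 -0.23410111  0.012     ] [ 0.42481725 -0.2403228   0.012     ] 0.09703164802683181 [ 0.47323324 -0.23721195  0.012     ]
0.06416422320305563
((222.5093994140625, 204.98834228515625), (28.795900344848633, 231.97293090820312), 65.49259185791016)
0.98 [318.1, 154.3] 1377
[ 0.47182583 -0.23891566  0.066942  ] 0.0
tcp [ 0.4456 -0.2391  0.2221] yaw 0.0586 tilt [ 0.0031 -0.0018] F [ 0.02 -0.43 -0.2 ] op 0.0698 t 3.25
shift [0.026  0.0012 0.0722] turn [ 0.002  -0.003  -0.0083]
```

Call:
step_arm --plan '[[[0.027,0.0,0.03,0.002,-0.003,-0.008],[0,0,0.05,0,0,0],[0,0,0.03,0,0,0],[0,0,0,0,0,0]]]'

```text
time: 3.75
tcp_pos: [0.4791, -0.2341, 0.1135]
orientation: [3.136, 0.121, 0.012]
wrist_force: [-0.2, -0.1, -0.3]
opening: 0.0699
```

```bash
python3 - <<'E'
from h import *
delta([.4725,-.238,.076],.065,True)
c=cap('wrist'); m=orange(c); m[:, :250]=0;m[:,400:]=0; r=cv2.minAreaRect(cv2.findNonZero(m)); print(r, atz(c,r[0],.035))
x,y,w,h=cv2.boundingRect(m); print(x,y,w,h,[atz(c,p,.035) for p in [(x,y+h/2),(x+w,y+h/2)]])
cv2.imwrite('pics/w2.png',c['frame'])
E
```

```text
tcp [ 0.4791 -0.2341  0.1135] yaw 0.077 tilt [ 0.0079 -0.0029] F [-0.24 -0.09 -0.28] op 0.0699 t 3.75
shift [-0.0071  0.0032  0.0374] turn [ 0.0034 -0.0077  0.012 ]
((325.5, 252.5), (41.0, 19.0), 90.0) [ 0.47307035 -0.23846916  0.035     ]
316 232 20 42 [array([ 0.47235045, -0.23311235,  0.035     ]), array([ 0.47321203, -0.24444596,  0.035     ])]
```

Call:
step_arm --plan '[[[-0.0065,0.0035,0.018,0.003,-0.008,0.012],[0,0,0.016,0,0,0],[0,0,0,0,0,0]]]'

```text
time: 4.18
tcp_pos: [0.476, -0.2395, 0.0823]
orientation: [3.135, 0.103, 0.01]
wrist_force: [0.3, 0.0, -0.5]
opening: 0.07
```

```bash
python3 - <<'E'
from h import *
delta([.473,-.2385,.075],.065,True)
E
```

```text
tcp [ 0.476  -0.2395  0.0823] yaw 0.0656 tilt [ 0.0068 -0.0044] F [ 0.32  0.03 -0.5 ] op 0.07 t 4.175
shift [-0.003  -0.0012  0.0072] turn [ 0.0048 -0.0065  0.0006]
```

Call:
step_arm --plan '[[[-0.003,-0.001,0.007,0.005,-0.0065,0],[0,0,0,0,0,0]]]'

```text
time: 4.42
tcp_pos: [0.4731, -0.239, 0.0753]
orientation: [-3.14, -0.102, -0.0]
wrist_force: [0.1, -0.4, -0.2]
opening: 0.0699
```

Call:
step_arm --plan '[[[0,0,0,0,0,0],[0,0,0,0,0,0],[0,0,0,0,0,0],[0,0,0,0,0,0]]]' --jaw 0.0 --squeeze 40

```text
time: 4.92
tcp_pos: [0.4738, -0.2395, 0.0763]
orientation: [3.139, 0.102, 0.003]
wrist_force: [-0.3, -0.5, 0.5]
opening: 0.0321
```

```bash
python3 - <<'E'
from h import *
delta([.473,-.2385,.075],.065,True)
E
```

```text
tcp [ 0.4738 -0.2395  0.0763] yaw 0.065 tilt [ 0.002  -0.0009] F [-0.31 -0.54  0.49] op 0.0321 t 4.925
shift [-0.0007 -0.0011  0.0013] turn [ 0.001 -0.002  0.   ]
```

Call:
step_arm --plan '[[[0,0,0,0,0,0],[0,0,0,0,0,0],[0,0,0,0,0,0],[0,0,0,0,0,0],[0,0,0,0,0,0]]]'

```text
time: 5.55
tcp_pos: [0.4739, -0.2395, 0.0764]
orientation: [3.139, 0.102, 0.004]
wrist_force: [0.0, 0.4, 0.3]
opening: 0.0121
```

Call:
step_arm --plan '[[[0,0,-0.02,0,0,0],[0,0,-0.05,0,0,0],[0,0,-0.06,0,0,0],[0,0,-0.06,0,0,0]]]'

```text
time: 6.05
tcp_pos: [0.4695, -0.2372, 0.2637]
orientation: [-3.132, -0.102, 0.019]
wrist_force: [0.8, 0.2, -0.8]
opening: 0.0119
```

```bash
python3 - <<'E'
from h import *
f=3.014; X=np.array([np.cos(f),np.sin(f)]); Y=np.array([-X[1],X[0]]); o=np.array([.490,.091])
hole=o-.052*X; print('hole',hole,'post',hole+.104*X)
g=[*(hole+.010*X+.050*Y),.25]; print(g)
T=T_tool(); p=T[:3,3]; cur=np.arctan2(T[1,0],T[0,0])
rows([(*(p+(np.array(g)-p)*t),cur+(f+np.pi/2-np.pi-cur)*t) for t in np.arange(1,9)/8])
delta(g,1.443,True)
E
```

```text
hole [0.5415773  0.08438317] post [0.4384227  0.09761683]
[np.float64(0.5252962491525558), np.float64(0.03606208234961297), 0.25]
[0.0092, -0.0336, 0.0017, 0, 0, np.float64(-0.172)]
[0.0148, -0.0316, 0.0017, 0, 0, np.float64(-0.172)]
[0.02, -0.0286, 0.0017, 0, 0, np.float64(-0.172)]
[0.0246, -0.0247, 0.0017, 0, 0, np.float64(-0.172)]
[0.0285, -0.0201, 0.0017, 0, 0, np.float64(-0.172)]
[0.0315, -0.0149, 0.0017, 0, 0, np.float64(-0.172)]
[0.0336, -0.0093, 0.0017, 0, 0, np.float64(-0.172)]
[0.0347, -0.0034, 0.0017, 0, 0, np.float64(-0.172)]
tcp [ 0.4695 -0.2372  0.2637] yaw 0.065 tilt [-0.0121  0.0071] F [ 0.84  0.22 -0.78] op 0.0119 t 6.05
shift [ 0.0735 -0.269   0.015 ] turn [-0.0146  0.0043 -1.378 ]
```

Call:
step_arm --plan '[[[0.009,-0.0335,0,-0.003,0.001,-0.172],[0.015,-0.0315,0,-0.003,0.001,-0.172],[0.02,-0.0285,0,-0.002,0.001,-0.172],[0.0245,-0.0245,0,-0.002,0,-0.172]]]'

```text
time: 6.55
tcp_pos: [0.5004, -0.1012, 0.2718]
orientation: [2.902, 1.175, 0.008]
wrist_force: [-0.7, 0.2, -0.9]
opening: 0.0116
```

Call:
step_arm --plan '[[[0.0285,-0.02,0,0,0,-0.172],[0.0315,-0.015,0,0,0,-0.172],[0.0335,-0.0095,0,0,0,-0.172],[0.0345,-0.0035,0,0,0,-0.172],[0,0,0,0,0,0]]]'

```text
time: 7.18
tcp_pos: [0.5242, 0.0424, 0.27]
orientation: [2.308, 2.115, 0.0]
wrist_force: [0.4, -0.6, -0.8]
opening: 0.0118
```

```bash
python3 - <<'E'
from h import *
delta([.5253,.036,.25],1.443,True)
c=cap('wrist'); cv2.imwrite('pics/w3.png',c['frame']); import pickle; pickle.dump({k:c[k] for k in c},open('w3.pkl','wb'))
for q in ['carriage','fixture','hook']:
  for r in ctrl.cut_out(c,q)[:2]: print(q,r['score'],r['uv'])
print('hole/top/post guess px',proj(c,[[.5416,.0844,.09],[.5416,.0844,.08],[.5416,.0844,.11],[.4384,.0976,.13],[.4384,.0976,.05]]))
E
```

```text
tcp [0.5242 0.0424 0.27  ] yaw 1.4838 tilt [ 0.0076 -0.0078] F [ 0.38 -0.61 -0.77] op 0.0118 t 7.175
shift [-0.0061  0.0015  0.02  ] turn [0.0083 0.007  0.0409]
carriage 0.81 [350.7, 134.7]
fixture 0.56 [309.9, 131.3]
hook 0.71 [321.0, 238.5]
hole/top/post guess px [[334.43664349 142.53048003]
 [333.80752405 141.26295359]
 [335.84511214 145.36865715]
 [190.90907857 143.16352451]
 [223.24720193 133.74700522]]
```

View pics/w3.png

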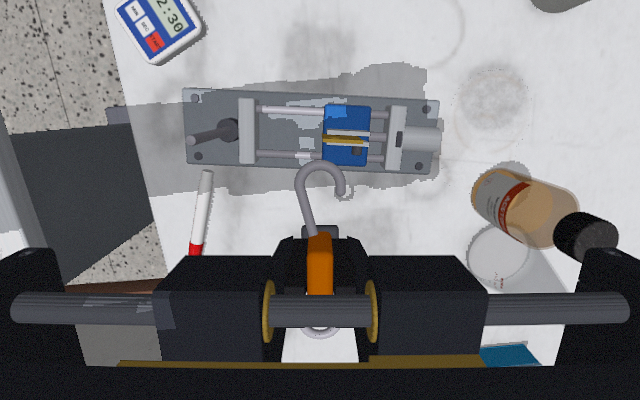

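Wrist view: hook held with its free end at (322,178). The plate is at about (345,141) and the post top at about (190,140), within 3 px of my prediction. I'll zoom in to refine.

```bash
python3 - <<'E'
import cv2
a=cv2.imread('pics/w3.png')[80:205,175:375]; cv2.imwrite('pics/w3z.png',cv2.resize(a,(800,500),interpolation=cv2.INTER_CUBIC))
E
```

```text
(no output)
```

View pics/w3z.png

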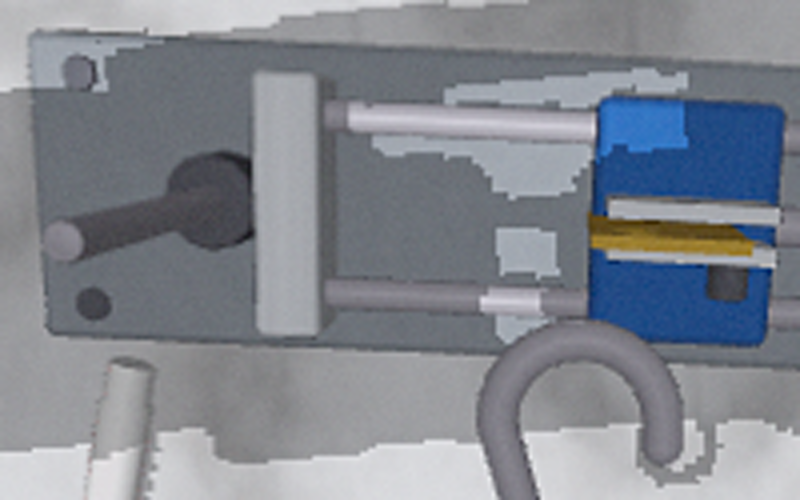

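Zoomed: post top disc at crop (65,241), base corners at (33,33) and (48,332). The plate's top edge runs from (592,246) to (755,249).

```bash
python3 - <<'E'
from h import *
import pickle; c=pickle.load(open('w3.pkl','rb'))
z=lambda x,y:(175+(x+.5)/4-.5,80+(y+.5)/4-.5)
post=atz(c,z(66,241),.130)[:2]; print('post',post)
k1,k2=atz(c,z(33,33),.014)[:2],atz(c,z(48,333),.014)[:2]; print('corners',k1,k2,np.linalg.norm(k1-k2))
# long base edges
e=[atz(c,z(*p),.014)[:2] for p in [(33,33),(800,68),(48,333),(800,368)]]
for a,b in [(0,1),(2,3)]: d=e[a]-e[b]; print('yaw',np.arctan2(d[1],d[0]))
for zz in (.08,.09,.1,.11):
    a,b=atz(c,z(590,246),zz)[:2],atz(c,z(755,249),zz)[:2]; d=a-b
    print(zz,a,b,np.linalg.norm(d),'yaw',np.arctan2(d[1],d[0]),'hole-post',np.linalg.norm(a-.010*d/np.linalg.norm(d)-post), 'hole',a-.010*d/np.linalg.norm(d))
s=cap('side'); cv2.imwrite('pics/side1.png',s['frame'])
o=lambda x,y:(200+(x+.5)/3-.5,150+(y+.5)/3-.5)
for n,uv in dict(hole=o(257,243),c1=o(231,222),c2=o(268,239),posttop=o(373,226)).items():
    O,d=ray(s,uv)
    # closest point to vertical line through xy
    for q in ([.5416,.0844],) if n!='posttop' else (post,):
        t=((np.array(q)-O[:2])@d[:2])/(d[:2]@d[:2]); print(n,O+t*d,'miss',O[:2]+t*d[:2]-q)
print('side z for top corner c2 at x end:',)
E
```

```text
post [0.43901028 0.09986081]
corners [0.39377259 0.14557316] [0.38201931 0.06826931] 0.07819223212246931
yaw 3.0088903772358284
yaw 3.0053751354237312
0.08 [0.53154082 0.08539667] [0.56711102 0.0816672 ] 0.035765188283488805 yaw 3.037126023751415 hole-post 0.10364264873813007 hole [0.5414863  0.08435391]
0.09 [0.53146386 0.08645065] [0.56573041 0.08285786] 0.03445438158386249 yaw 3.0371260237514153 hole-post 0.10341399840496772 hole [0.54140934 0.08540788]
0.1 [0.5313869  0.08750462] [0.56434979 0.08404852] 0.03314357488423606 yaw 3.037126023751415 hole-post 0.10319566395469178 hole [0.54133238 0.08646185]
0.11 [0.53130994 0.08855859] [0.56296917 0.08523918] 0.03183276818460975 yaw 3.0371260237514153 hole-post 0.10298771099648943 hole [0.54125543 0.08751583]
hole [0.5418929  0.08463816 0.07615216] miss [0.0002929  0.00023816]
c1 [0.55436345 0.09522577 0.09354791] miss [0.01276345 0.01082577]
c2 [0.53602619 0.07995541 0.07872234] miss [-0.00557381 -0.00444459]
posttop [0.43860626 0.09959401 0.12603314] miss [-0.00040402 -0.0002668 ]
side z for top corner c2 at x end:
```

```bash
cat >> h.py <<'E'
f=3.010; X=np.array([np.cos(f),np.sin(f)]); Y=np.array([-X[1],X[0]]); hole=np.array([.5417,.0855]); post=hole+.104*X
def F(x,y): return hole+x*X+y*Y   # fixture axes, from hole home
def fr():
    T=T_tool(); d=T[:2,3]-hole; print('fix-frame tcp (mm)',np.round([1e3*d@X,1e3*d@Y,1e3*T[2,3]],1))
E
python3 - <<'E'
from h import *
fr(); delta([*F(-.005,0),.184],f-np.pi/2,True)
E
```

```text
fix-frame tcp (mm) [ 11.4  47.8 270.2]
tcp [0.5241 0.0396 0.2702] yaw 1.4786 tilt [ 0.0077 -0.0086] F [-0.06  0.27 -0.48] op 0.0113 t 7.425
shift [0.0478 0.0175 0.0859] turn [0.0086 0.0077 0.0394]
```

Call:
step_arm --plan '[[[0.024,0.009,0.02,0.008,0.007,0.039],[0.024,0.009,0.02,0,0,0],[0,0,0.03,0,0,0],[0,0,0.016,0,0,0],[0,0,0,0,0,0]]]'

```text
time: 8.05
tcp_pos: [0.5497, 0.0809, 0.1834]
orientation: [2.373, 2.054, 0.003]
wrist_force: [0.3, 0.5, -0.4]
opening: 0.012
```

```bash
python3 - <<'E'
from h import *
fr(); delta([*F(-.005,0),.18],f-np.pi/2,True)
E
```

```text
fix-frame tcp (mm) [ -8.5   3.5 183.4]
tcp [0.5497 0.0809 0.1834] yaw 1.4269 tilt [ 0.004  -0.0013] F [ 0.28  0.54 -0.39] op 0.012 t 8.05
shift [ 0.0034 -0.0036  0.0034] turn [ 0.0041  0.0007 -0.0123]
```

Call:
step_arm --plan '[[[0.003,-0.003,0.002,0.004,0,-0.012],[0,0,0.003,0,0,0],[0,0,0.002,0,0,0]]]'

```text
time: 8.43
tcp_pos: [0.5486, 0.0838, 0.179]
orientation: [2.361, 2.067, 0.005]
wrist_force: [0.4, 0.6, -1.1]
opening: 0.0117
```

Call:
step_arm --plan '[[[0,0,0.002,0,0,0],[0,0,0.001,0,0,0]]]'

```text
time: 8.68
tcp_pos: [0.549, 0.0839, 0.1766]
orientation: [2.361, 2.067, 0.007]
wrist_force: [0.6, -0.0, -0.8]
opening: 0.0114
```

Call:
step_arm --plan '[[[0,0,0.0015,0,0,0],[0,0,0.0005,0,0,0]]]'

```text
time: 8.93
tcp_pos: [0.549, 0.084, 0.1746]
orientation: [2.361, 2.067, 0.007]
wrist_force: [-0.1, -0.1, -0.1]
opening: 0.0116
```

Call:
step_arm --plan '[[[0,0,0.0015,0,0,0],[0,0,0.001,0,0,0]]]'

```text
time: 9.18
tcp_pos: [0.549, 0.084, 0.1718]
orientation: [2.361, 2.067, 0.007]
wrist_force: [0.4, -0.2, -0.9]
opening: 0.0118
```

Call:
step_arm --plan '[[[0,0,0.0015,0,0,0],[0,0,0.001,0,0,0]]]'

```text
time: 9.43
tcp_pos: [0.5491, 0.084, 0.1691]
orientation: [2.361, 2.067, 0.007]
wrist_force: [-0.2, 0.4, -0.4]
opening: 0.012
```

Call:
step_arm --plan '[[[0,0,0.001,0,0,0],[0,0,0.001,0,0,0]]]'

```text
time: 9.68
tcp_pos: [0.5491, 0.084, 0.167]
orientation: [2.361, 2.067, 0.007]
wrist_force: [0.0, -0.2, -0.9]
opening: 0.0116
```

Call:
step_arm --plan '[[[0,0,0.001,0,0,0],[0,0,0.001,0,0,0]]]'

```text
time: 9.93
tcp_pos: [0.5491, 0.084, 0.1648]
orientation: [2.361, 2.067, 0.007]
wrist_force: [-0.6, -0.2, -0.8]
opening: 0.0117
```

Call:
step_arm --plan '[[[0,0,0.001,0,0,0],[0,0,0.001,0,0,0]]]'

```text
time: 10.18
tcp_pos: [0.5494, 0.084, 0.1638]
orientation: [2.361, 2.067, 0.007]
wrist_force: [-5.0, -1.5, 9.2]
opening: 0.0115
```

Call:
step_arm --plan '[[[0,0,0.001,0,0,0]]]'

```text
time: 10.3
tcp_pos: [0.5494, 0.084, 0.1639]
orientation: [2.361, 2.067, 0.007]
wrist_force: [-3.6, -0.4, 6.6]
opening: 0.0117
```

Call:
step_arm --plan '[[[0,0,-0.01,0,0,0],[0,0,-0.01,0,0,0],[0,0,0,0,0,0]]]'

```text
time: 10.68
tcp_pos: [0.5497, 0.084, 0.1855]
orientation: [2.36, 2.066, 0.009]
wrist_force: [-0.1, 0.2, -0.5]
opening: 0.0117
```

```bash
python3 - <<'E'
from h import *
fr(); delta([*F(.010,.026),.182],f-np.pi/2,True)
E
```

```text
fix-frame tcp (mm) [ -8.1   0.4 185.5]
tcp [0.5497 0.084  0.1855] yaw 1.4383 tilt [0.0073 0.    ] F [-0.12  0.19 -0.48] op 0.0117 t 10.675
shift [-0.0256 -0.0181  0.0034] turn [ 0.0072 -0.001  -0.0009]
```

Call:
step_arm --plan '[[[-0.0255,-0.018,0.003,0.007,0,0],[0,0,0,0,0,0]]]'

```text
time: 10.92
tcp_pos: [0.5284, 0.061, 0.1825]
orientation: [-2.363, -2.07, -0.003]
wrist_force: [0.7, 1.2, -0.2]
opening: 0.0116
```

```bash
python3 - <<'E'
from h import *
fr(); delta([*F(.010,.026),.142],f-np.pi/2,True)
c=cap('wrist'); import pickle; pickle.dump(dict(c),open('w4.pkl','wb'))
a=c['frame'][90:290,170:470]; cv2.imwrite('pics/w4.png',cv2.resize(a,(780,520),interpolation=cv2.INTER_CUBIC))
s=cap('side'); pickle.dump(dict(s),open('s4.pkl','wb'))
b=s['frame'][190:290,220:370]; b=cv2.resize(b,(780,520),interpolation=cv2.INTER_CUBIC); cv2.imwrite('pics/s4.png',b)
E
```

```text
fix-frame tcp (mm) [ 10.   26.  182.5]
tcp [0.5284 0.061  0.1825] yaw 1.4388 tilt [0.0011 0.0012] F [ 0.73  1.2  -0.17] op 0.0116 t 10.925
shift [-0.     -0.0001  0.0405] turn [ 0.001  -0.0013 -0.0004]
```

View pics/w4.png

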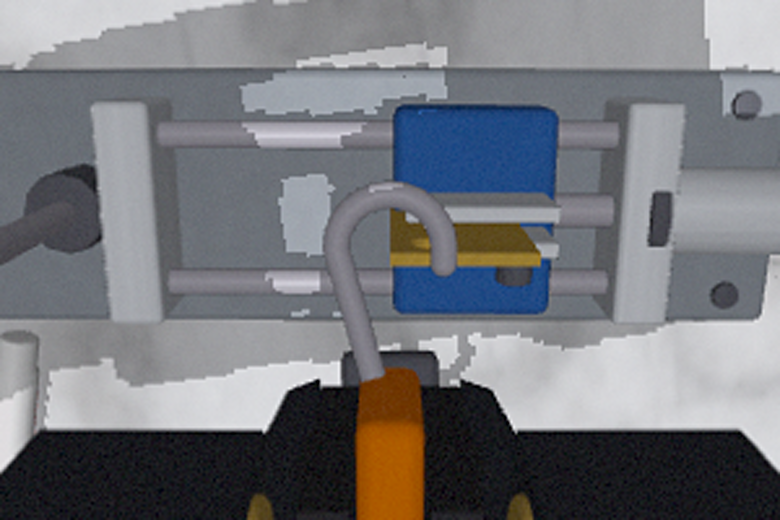

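View pics/s4.png

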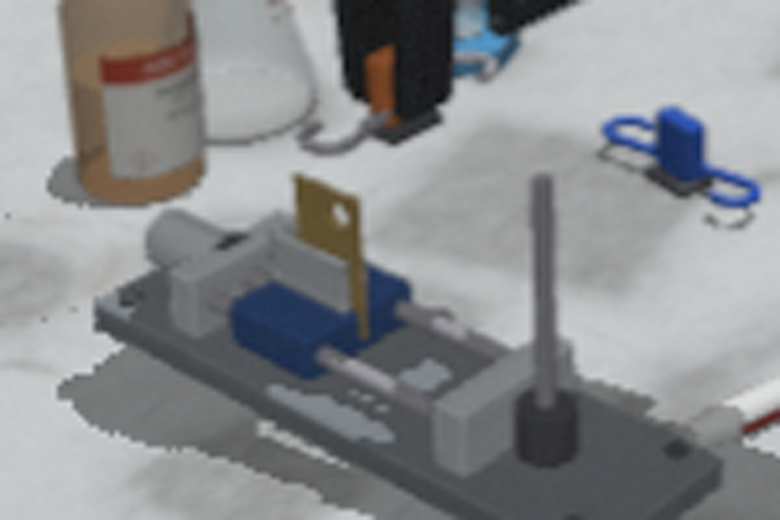

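Both views are clear. In the wrist crop the tip end is at (443,275), the apex wire centre is at (388,193), and the plate top edge runs along row ~260 from column 391 to 541.

```bash
python3 - <<'E'
from h import *
import pickle; c=pickle.load(open('w4.pkl','rb')); s=pickle.load(open('s4.pkl','rb'))
z=lambda x,y:(170+(x+.5)/2.6-.5,90+(y+.5)/2.6-.5)
def ff(p): d=np.array(p)[:2]-hole; return np.round([1e3*d@X,1e3*d@Y],1)
zw=.1825-.0644
print('tip end',ff(atz(c,z(443,275),zw)),'exp (0,-6.5..-9)')
print('apex',ff(atz(c,z(390,193),zw)),'exp (10,-22)')
print('outer left/right of U (row 235)',ff(atz(c,z(328,240),zw)),ff(atz(c,z(456,240),zw)))
zt=.164-.0764
print('plate end',ff(atz(c,z(391,260),zt)),'exp(10,0)',ff(atz(c,z(541,260),zt)),'exp(-24,0)')
print('plate edges',ff(atz(c,z(460,252),zt)),ff(atz(c,z(460,267),zt)))
o=lambda x,y:(220+(x+.5)/5.2-.5,190+(y+.5)/5.2-.5)
for n,uv,q in [('hole',o(341,214),hole),('corner +x',o(360,197),F(.01,0)),('corner -x',o(296,176),F(-.024,0)),('posttop',o(541,177),post),('apex',o(312,143),F(.01,-.022))]:
    O,d=ray(s,uv); t=((q-O[:2])@d[:2])/(d[:2]@d[:2]); print(n,'z',O[2]+t*d[2],'miss',ff(O+t*d-np.r_[q-hole,0]))
E
```

```text
tip end [ 0.1 -4.7] exp (0,-6.5..-9)
apex [ 10.1 -20.3] exp (10,-22)
outer left/right of U (row 235) [ 21.7 -11.4] [ -2.2 -11.4]
plate end [9.8 0.2] exp(10,0) [-24.2   0.2] exp(-24,0)
plate edges [-5.8 -1.7] [-5.9  1.8]
hole z 0.07642889338655423 miss [0. 0.]
corner +x z 0.08743103040859956 miss [0.6 0.6]
corner -x z 0.08488088058716015 miss [-0.1 -0.1]
posttop z 0.1286742307269741 miss [-0.7 -0.6]
apex z 0.11981452531085701 miss [0.1 0.1]
```

Call:
step_arm --plan '[[[0.001,0,0.015,0.001,-0.001,0],[0,0,0.015,0,0,0],[0,0,0.008,0,0,0],[0,0,0.002,0,0,0]]]'

```text
time: 11.52
tcp_pos: [0.5312, 0.0642, 0.1398]
orientation: [2.361, 2.072, 0.004]
wrist_force: [0.3, 0.1, -0.8]
opening: 0.0115
```

```bash
python3 - <<'E'
from h import *
fr(); delta([*F(.010,.025),.142],f-np.pi/2,True)
E
```

```text
fix-frame tcp (mm) [  7.6  22.5 139.8]
tcp [0.5312 0.0642 0.1398] yaw 1.4404 tilt [0.0023 0.0012] F [ 0.32  0.15 -0.75] op 0.0115 t 11.525
shift [-0.0025 -0.0024 -0.0022] turn [ 0.0021 -0.0015  0.0012]
```

Call:
step_arm --plan '[[[-0.0015,-0.0025,-0.0022,0.002,-0.0015,0.001],[0,0,0,0,0,0]]]'

```text
time: 11.78
tcp_pos: [0.5284, 0.0631, 0.1418]
orientation: [-2.362, -2.071, 0.001]
wrist_force: [-0.4, 0.0, -0.9]
opening: 0.0113
```

```bash
python3 - <<'E'
from h import *
fr(); delta([*F(.010,.030),.142],f-np.pi/2,True)
E
```

```text
fix-frame tcp (mm) [ 10.3  24.  141.8]
tcp [0.5284 0.0631 0.1418] yaw 1.4395 tilt [-0.0006 -0.0002] F [-0.39  0.   -0.87] op 0.0113 t 11.775
shift [-0.006   0.0003 -0.0002] turn [-0.0006  0.0002  0.0003]
```

Call:
step_arm --plan '[[[-0.003,0,0,0,0,0],[-0.002,0,0,0,0,0]]]'

```text
time: 12.02
tcp_pos: [0.5283, 0.0579, 0.1428]
orientation: [2.362, 2.07, 0.001]
wrist_force: [0.3, -0.2, -1.4]
opening: 0.0117
```

Call:
step_arm --plan '[[[-0.0015,0,0,0,0,0],[-0.001,0,0,0,0,0]]]'

```text
time: 12.28
tcp_pos: [0.5281, 0.055, 0.1432]
orientation: [2.362, 2.07, 0.002]
wrist_force: [-1.6, 0.4, -0.9]
opening: 0.0118
```

```bash
python3 - <<'E'
from h import *
fr(); delta([*F(.0103,.0363),.142],f-np.pi/2,True)
E
```

```text
fix-frame tcp (mm) [  9.4  32.  143.2]
tcp [0.5281 0.055  0.1432] yaw 1.4392 tilt [ 0.0021 -0.    ] F [-1.56  0.38 -0.86] op 0.0118 t 12.275
shift [-0.0043 -0.0009  0.0012] turn [ 0.0021 -0.0003  0.    ]
```

Call:
step_arm --plan '[[[-0.0015,-0.0009,0.001,0.002,0,0],[-0.0015,0,0,0,0,0],[-0.001,0,0,0,0,0]]]'

```text
time: 12.65
tcp_pos: [0.5266, 0.0509, 0.1421]
orientation: [-2.363, -2.07, -0.0]
wrist_force: [-0.2, 0.4, -0.9]
opening: 0.0118
```

```bash
python3 - <<'E'
from h import *
fr(); delta([*F(.0103,.0363),.142],f-np.pi/2,True)
c=cap('side')
b=c['frame'][190:290,220:370]; b=cv2.resize(b,(780,520),interpolation=cv2.INTER_CUBIC); cv2.imwrite('pics/s5.png',b)
E
```

```text
fix-frame tcp (mm) [ 10.4  36.3 142.1]
tcp [0.5266 0.0509 0.1421] yaw 1.4391 tilt [-0.0001  0.0003] F [-0.2   0.42 -0.89] op 0.0118 t 12.65
shift [0.     0.0001 0.0001] turn [-0.0001 -0.0003 -0.0001]
```

View pics/s5.png

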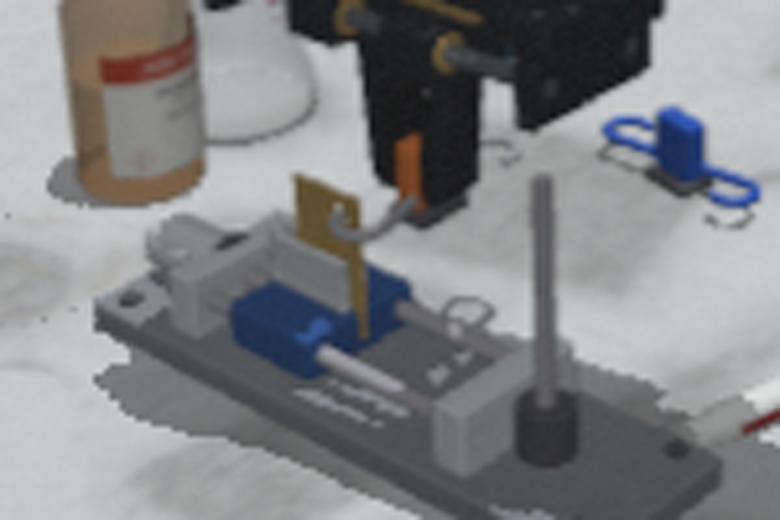

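Side view: the wire passes through the hole. Next I'll swing the hook about the bend's centre.

Call:
step_arm --plan '[[[0.0001,-0.0029,0,0,0,0.08],[0.0001,-0.0029,0,0,0,0.08],[0.0001,-0.0029,0,0,0,0.08]]]'

```text
time: 13.08
tcp_pos: [0.5181, 0.0528, 0.1421]
orientation: [-2.6, -1.763, -0.0]
wrist_force: [0.4, 0.1, -0.3]
opening: 0.0116
```

```bash
cat >> h.py <<'E'
def swing(th,cx=.0103,cy=0.,z=.142,L=.0363):
    """th: hook direction from +Y(0) to +X(pi/2)"""
    T=T_tool(); c=T[:2,3]+L*T[:2,0]; d=c-hole
    y=f-np.pi/2-th; print('th now',round(f-np.pi/2-np.arctan2(T[1,0],T[0,0]),3),'C(mm)',np.round([1e3*d@X,1e3*d@Y,1e3*T[2,3]],1))
    p=F(cx,cy)-L*np.array([np.cos(y),np.sin(y)]); delta([*p,z],y,True)
E
python3 - <<'E'
from h import *
swing(.32)
E
```

```text
th now 0.248 C(mm) [ 10.2   0.3 142.1]
tcp [0.5181 0.0528 0.1421] yaw 1.1915 tilt [-0.0001  0.0003] F [ 0.38  0.14 -0.33] op 0.0116 t 13.075
shift [ 0.0003 -0.0028  0.0001] turn [-0.0002 -0.0002  0.0723]
```

Very good tracking.

Call:
step_arm --plan '[[[0.0003,-0.0029,0,0,0,0.08],[0.0001,-0.0029,0,0,0,0.08],[0.0001,-0.0029,0,0,0,0.08],[0.0001,-0.0029,0,0,0,0.08],[0.0001,-0.0029,0,0,0,0.08]]]'

```text
time: 13.7
tcp_pos: [0.5057, 0.0612, 0.142]
orientation: [-2.907, -1.191, 0.0]
wrist_force: [0.0, 0.1, -0.5]
opening: 0.0118
```

```bash
python3 - <<'E'
from h import *
swing(.75)
E
```

```text
th now 0.661 C(mm) [ 10.2   0.2 142. ]
tcp [0.5057 0.0612 0.142 ] yaw 0.7779 tilt [-0.0002  0.0003] F [ 0.    0.12 -0.51] op 0.0118 t 13.7
shift [ 0.0002 -0.0034  0.    ] turn [-0.0003 -0.0001  0.0887]
```

Call:
step_arm --plan '[[[0.0002,-0.003,0,0,0,0.085],[0.0001,-0.003,0,0,0,0.085],[0.0001,-0.003,0,0,0,0.085],[0.0001,-0.003,0,0,0,0.085],[0.0001,-0.003,0,0,0,0.085]]]' --squeeze 55

```text
time: 14.32
tcp_pos: [0.4974, 0.0743, 0.1421]
orientation: [-3.096, -0.529, -0.0]
wrist_force: [0.8, -0.3, -1.1]
opening: 0.0116
```

```bash
python3 - <<'E'
from h import *
swing(1.1,.020)
E
```

```text
th now 1.101 C(mm) [ 10.1   0.5 142.1]
tcp [0.4974 0.0743 0.1421] yaw 0.3385 tilt [-0.      0.0004] F [ 0.77 -0.27 -1.1 ] op 0.0116 t 14.325
shift [-0.0086 -0.0049  0.0001] turn [-0.0004 -0.0001 -0.0007]
```

Call:
step_arm --plan '[[[-0.003,-0.0016,0,0,0,0],[-0.003,-0.0016,0,0,0,0],[-0.003,-0.0016,0,0,0,0]]]'

```text
time: 14.7
tcp_pos: [0.4883, 0.0757, 0.1424]
orientation: [3.095, 0.534, 0.006]
wrist_force: [3.7, -0.8, -5.1]
opening: 0.0112
```

```bash
python3 - <<'E'
from h import *
swing(1.1,.030)
E
```

```text
th now 1.097 C(mm) [ 19.3   0.2 142.4]
tcp [0.4883 0.0757 0.1424] yaw 0.3417 tilt [0.0037 0.0002] F [ 3.73 -0.82 -5.13] op 0.0112 t 14.7
shift [-0.0094 -0.0051  0.0004] turn [ 0.0011 -0.0035  0.0025]
```

Call:
step_arm --plan '[[[0,0,0.0015,0.001,-0.003,0.002],[-0.001,-0.0005,0,0,0,0]]]'

```text
time: 14.95
tcp_pos: [0.4886, 0.0758, 0.142]
orientation: [3.096, 0.532, 0.007]
wrist_force: [3.7, -1.0, -2.3]
opening: 0.0113
```

```bash
python3 - <<'E'
from h import *
swing(1.1,.030,z=.1405)
E
```

```text
th now 1.099 C(mm) [1.91e+01 1.00e-01 1.42e+02]
tcp [0.4886 0.0758 0.142 ] yaw 0.3402 tilt [0.0043 0.0004] F [ 3.67 -1.04 -2.28] op 0.0113 t 14.95
shift [-0.0097 -0.0051  0.0014] turn [ 0.0011 -0.0041  0.001 ]
```

Call:
step_arm --plan '[[[-0.0035,-0.0018,0.001,0.001,-0.004,0],[-0.0035,-0.0018,0.0005,0,0,0],[-0.0035,-0.0018,0,0,0,0]]]'

```text
time: 15.32
tcp_pos: [0.4785, 0.0773, 0.1418]
orientation: [3.095, 0.531, 0.008]
wrist_force: [5.1, -0.9, -1.1]
opening: 0.0116
```

```bash
python3 - <<'E'
from h import *
swing(1.1,.040,z=.1405)
E
```

```text
th now 1.099 C(mm) [ 2.920e+01 -1.000e-01  1.418e+02]
tcp [0.4785 0.0773 0.1418] yaw 0.3401 tilt [ 0.0051 -0.0001] F [ 5.1  -0.89 -1.12] op 0.0116 t 15.325
shift [-0.0096 -0.0048  0.0012] turn [ 0.0018 -0.0048  0.0009]
```

Call:
step_arm --plan '[[[-0.0035,-0.0018,0,0.001,-0.004,0],[-0.0035,-0.0018,0,0,0,0],[-0.003,-0.0015,0,0,0,0]]]'

```text
time: 15.7
tcp_pos: [0.4683, 0.0788, 0.1419]
orientation: [3.095, 0.532, 0.009]
wrist_force: [7.3, -1.0, -3.8]
opening: 0.0117
```

```bash
python3 - <<'E'
from h import *
swing(1.1,.0405,.002,z=.1415)
c=cap('wrist'); cv2.imwrite('pics/w6.png',c['frame'][60:310,100:500]);import pickle; pickle.dump(dict(c),open('w6.pkl','wb'))
a=cv2.imread('pics/w6.png'); cv2.imwrite('pics/w6.png',cv2.resize(a,(800,500),interpolation=cv2.INTER_CUBIC))
E
```

```text
th now 1.099 C(mm) [ 39.5  -0.2 141.9]
tcp [0.4683 0.0788 0.1419] yaw 0.3402 tilt [ 0.006  -0.0007] F [ 7.35 -0.95 -3.83] op 0.0117 t 15.7
shift [-0.0019  0.0015  0.0004] turn [ 0.0026 -0.0054  0.001 ]
```

View pics/w6.png

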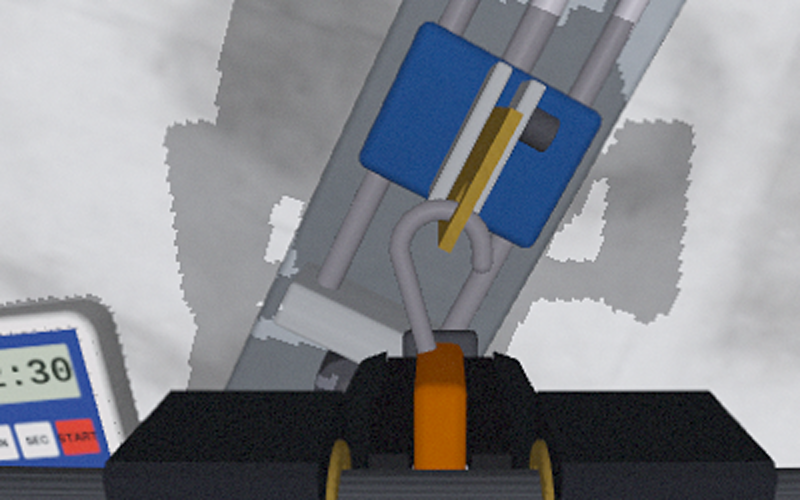

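Wrist view: the plate is inside the hook's bend and the carriage is drawn about 27 mm. Next I'll swing end B round the post.

Call:
step_arm --plan '[[[-0.0023,0.0013,0.001,0.0025,-0.005,0.001],[0,-0.0025,0.0003,0,0,0.07],[0,-0.0025,0,0,0,0.07],[0,-0.0025,0,0,0,0.07]]]'

```text
time: 16.25
tcp_pos: [0.4678, 0.0863, 0.1417]
orientation: [-3.132, -0.192, -0.02]
wrist_force: [6.7, 1.0, -3.8]
opening: 0.0116
```

```bash
python3 - <<'E'
from h import *
swing(1.45,.041,.0025,z=.1412)
E
```

```text
th now 1.317 C(mm) [ 38.2  -0.2 141.7]
tcp [0.4678 0.0863 0.1417] yaw 0.1222 tilt [0.0122 0.0049] F [ 6.71  1.03 -3.84] op 0.0116 t 16.25
shift [-0.0031 -0.0029  0.0004] turn [-0.0042 -0.0124  0.133 ]
```

Call:
step_arm --plan '[[[-0.001,0.0024,0.0005,-0.004,-0.012,0],[-0.0025,-0.0006,0,0,0,0],[-0.0005,0,0,0,0,0]]]'

```text
time: 16.62
tcp_pos: [0.4667, 0.0857, 0.1419]
orientation: [-3.134, -0.192, -0.014]
wrist_force: [7.6, -2.1, -4.2]
opening: 0.0112
```

```bash
python3 - <<'E'
from h import *
swing(1.45,.0415,.003,z=.1412)
E
```

```text
th now 1.317 C(mm) [ 39.3   0.5 141.9]
tcp [0.4667 0.0857 0.1419] yaw 0.1225 tilt [0.009  0.0024] F [ 7.61 -2.12 -4.18] op 0.0112 t 16.625
shift [-0.0025 -0.003   0.0007] turn [-0.0018 -0.0091  0.1333]
```

Call:
step_arm --plan '[[[-0.0025,0.002,0.001,-0.002,-0.009,0],[-0.0015,0.001,0.0005,0,0,0]]]'

```text
time: 16.88
tcp_pos: [0.4661, 0.0843, 0.1417]
orientation: [-3.132, -0.192, -0.015]
wrist_force: [7.7, 2.5, -2.9]
opening: 0.0117
```

```bash
python3 - <<'E'
from h import *
swing(1.45,.0415,.003,z=.1412)
E
```

```text
th now 1.317 C(mm) [ 39.7   2.  141.7]
tcp [0.4661 0.0843 0.1417] yaw 0.1223 tilt [0.0091 0.0038] F [ 7.7   2.52 -2.85] op 0.0117 t 16.875
shift [-0.0017 -0.0043  0.0005] turn [-0.0033 -0.0093  0.1331]
```

Call:
step_arm --plan '[[[-0.002,-0.003,0.0005,-0.002,-0.006,0.07],[-0.0013,-0.0025,0.0003,0,0,0.07]]]'

```text
time: 17.12
tcp_pos: [0.4647, 0.091, 0.1418]
orientation: [-3.137, 0.034, -0.016]
wrist_force: [7.7, 1.3, -4.0]
opening: 0.0116
```

```bash
python3 - <<'E'
from h import *
swing(1.571,.0415,.003,z=.1412)
E
```

```text
th now 1.461 C(mm) [ 41.    0.7 141.8]
tcp [0.4647 0.091  0.1418] yaw -0.0217 tilt [0.0105 0.0042] F [ 7.73  1.25 -4.04] op 0.0116 t 17.125
shift [-0.0005 -0.0018  0.0006] turn [-0.005  -0.0101  0.1101]
```

Call:
step_arm --plan '[[[-0.0012,-0.001,0.0006,-0.003,-0.006,0.06],[-0.001,-0.001,0.0003,0,0,0.05]]]'

```text
time: 17.38
tcp_pos: [0.4651, 0.0953, 0.1418]
orientation: [-3.128, 0.212, -0.018]
wrist_force: [7.7, 3.5, -4.2]
opening: 0.0115
```

```bash
python3 - <<'E'
from h import *
swing(1.571,.0415,.003,z=.1412)
c=cap('side')
b=c['frame'][190:290,220:370]; b=cv2.resize(b,(780,520),interpolation=cv2.INTER_CUBIC); cv2.imwrite('pics/s7.png',b)
E
```

```text
th now 1.574 C(mm) [ 40.9   0.5 141.8]
tcp [0.4651 0.0953 0.1418] yaw -0.1351 tilt [0.0121 0.0057] F [ 7.7   3.52 -4.16] op 0.0115 t 17.375
shift [-0.0006  0.0026  0.0006] turn [-0.0073 -0.0112 -0.0033]
```

View pics/s7.png

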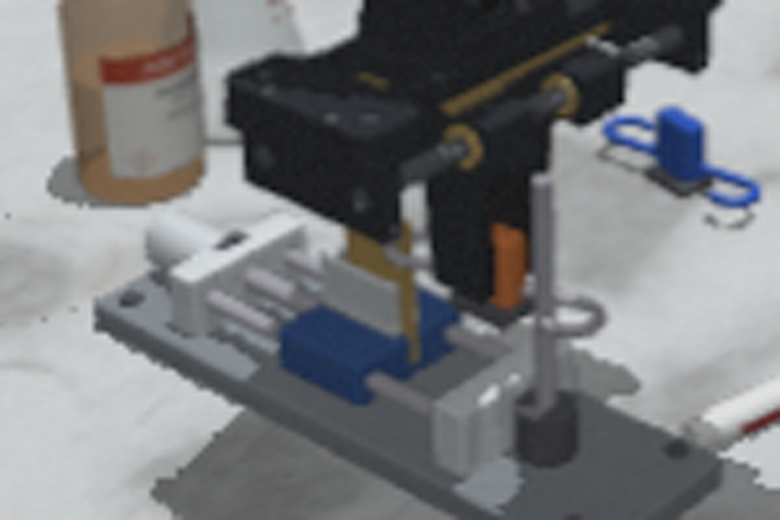

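Side view: post is between the shank and the tip line of end B, with the carriage drawn out. Now I'll ease back so the bend seats on the post.

Call:
step_arm --plan '[[[0.003,0,0.0005,-0.005,-0.008,0],[0.003,0,0,0,0,0]]]'

```text
time: 17.68
tcp_pos: [0.4725, 0.0952, 0.1419]
orientation: [-3.131, 0.212, -0.013]
wrist_force: [6.9, -1.3, -4.0]
opening: 0.0116
```

```bash
python3 - <<'E'
from h import *
swing(1.571,.0245,.0005,z=.1412)
E
```

```text
th now 1.575 C(mm) [ 33.6  -0.4 141.9]
tcp [0.4725 0.0952 0.1419] yaw -0.1354 tilt [0.0083 0.0024] F [ 6.86 -1.32 -4.04] op 0.0116 t 17.675
shift [0.0091 0.001  0.0008] turn [-0.0035 -0.0079 -0.0036]
```

Call:
step_arm --plan '[[[0.003,0.001,0.0005,-0.003,-0.007,0],[0.0025,0,0,0,0,0]]]'

```text
time: 17.92
tcp_pos: [0.4789, 0.0942, 0.142]
orientation: [-3.133, 0.211, -0.006]
wrist_force: [4.7, -0.9, -1.8]
opening: 0.0113
```

Call:
step_arm --plan '[[[0.001,0,0,0,0,0],[0.001,0,0,0,0,0]]]'

```text
time: 18.18
tcp_pos: [0.4808, 0.094, 0.1419]
orientation: [-3.133, 0.21, -0.007]
wrist_force: [4.7, -0.8, -0.8]
opening: 0.0122
```

```bash
python3 - <<'E'
from h import *
swing(1.571,.0245,.000,z=.1412)
E
```

```text
th now 1.573 C(mm) [ 25.1  -0.3 141.9]
tcp [0.4808 0.094  0.1419] yaw -0.1341 tilt [0.0045 0.0015] F [ 4.68 -0.81 -0.82] op 0.0122 t 18.175
shift [0.0006 0.0004 0.0007] turn [-0.0021 -0.0043 -0.0023]
```

Call:
step_arm --plan '[[[0.0008,0.0003,0,-0.002,-0.004,0],[0.0005,0,0,0,0,0]]]'

```text
time: 18.42
tcp_pos: [0.4816, 0.0938, 0.1419]
orientation: [-3.134, 0.211, 0.002]
wrist_force: [2.0, -0.3, 0.2]
opening: 0.0116
```

Call:
step_arm --plan '[[[0.0005,0,0,0,0,0],[0.0003,0,0,0,0,0]]]'

```text
time: 18.68
tcp_pos: [0.4817, 0.0938, 0.1419]
orientation: [-3.134, 0.21, 0.004]
wrist_force: [1.7, -0.1, 2.1]
opening: 0.0115
```

Call:
step_arm --plan '[[[0.0003,0,-0.0003,0,0,0],[0,0,-0.0002,0,0,0]]]'

```text
time: 18.92
tcp_pos: [0.4817, 0.0938, 0.142]
orientation: [-3.134, 0.21, 0.005]
wrist_force: [2.6, 0.4, -0.1]
opening: 0.0115
```

Call:
step_arm --plan '[[[0,0,0,0,0,0],[0,0,0,0,0,0]]]' --squeeze 4

```text
time: 19.18
tcp_pos: [0.4816, 0.0938, 0.1419]
orientation: [-3.134, 0.211, 0.006]
wrist_force: [2.5, -0.6, 0.4]
opening: 0.012
```

Call:
step_arm --plan '[[[0,0,0,0,0,0],[0,0,0,0,0,0],[0,0,0,0,0,0],[0,0,0,0,0,0]]]' --jaw 0.04

```text
time: 19.68
tcp_pos: [0.4785, 0.0933, 0.1401]
orientation: [3.133, -0.211, -0.017]
wrist_force: [0.2, -0.3, -1.0]
opening: 0.0401
```

```bash
python3 - <<'E'
from h import *
swing(1.571,.0245,.000,z=.1412)
c=cap('side')
b=c['frame'][190:290,220:370]; b=cv2.resize(b,(780,520),interpolation=cv2.INTER_CUBIC); cv2.imwrite('pics/s8.png',b)
E
```

```text
th now 1.574 C(mm) [ 27.4   0.6 140.1]
tcp [0.4785 0.0933 0.1401] yaw -0.1343 tilt [-0.0112 -0.0003] F [ 0.15 -0.32 -0.97] op 0.0401 t 19.675
shift [ 0.0029 -0.0005 -0.0011] turn [ 0.0018  0.011  -0.0025]
```

View pics/s8.png

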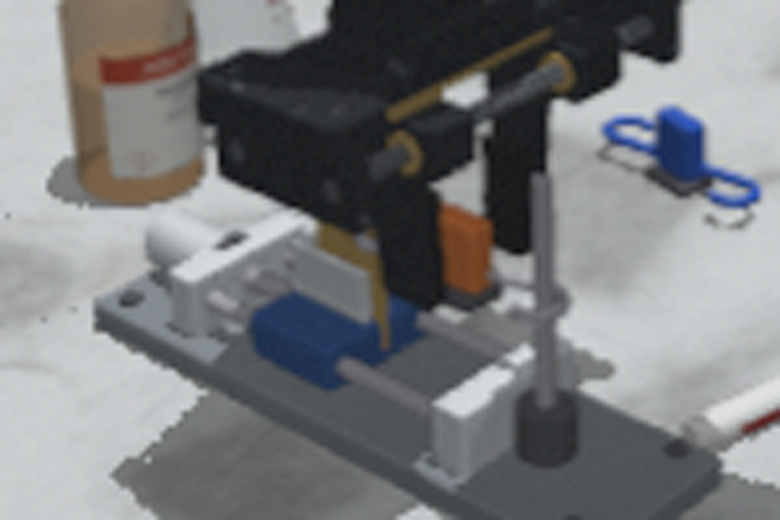

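Side view: the hook is released and level, with end B round the post. I'll withdraw upward.

Call:
step_arm --plan '[[[0,0,-0.01,0,0,0],[0,0,-0.03,0,0,0],[0,0,-0.05,0,0,0],[0,0,-0.05,0,0,0],[0,0,0,0,0,0]]]'

```text
time: 20.35
tcp_pos: [0.4799, 0.0933, 0.2866]
orientation: [3.133, -0.211, -0.017]
wrist_force: [0.6, -0.1, 0.5]
opening: 0.0399
```

```bash
python3 - <<'E'
from h import *
import time
fr(); print(ctrl.get_state()['wrist_force'],ctrl.get_state()['time'])
w=cap('wrist'); s=cap('side')
b=cv2.resize(s['frame'][190:290,220:370],(600,400),interpolation=cv2.INTER_CUBIC)
a=cv2.resize(w['frame'][40:240,160:460],(600,400),interpolation=cv2.INTER_CUBIC)
cv2.imwrite('pics/end.png',cv2.resize(np.vstack([b,a]),(450,600)))
m=orange(s); m[:190]=0; m[:,:270]=0; m[:,340:]=0; print(cv2.mean(np.zeros(1)) and cv2.moments(m,True)['m10']/cv2.moments(m,True)['m00'],cv2.moments(m,True)['m01']/cv2.moments(m,True)['m00'])
print('expected grip px',proj(s,[*F(.0625,0),.0656+.025]))
E
```

```text
fix-frame tcp (mm) [ 62.3   0.3 286.6]
[ 0.64459546 -0.08275532  0.48908031] 20.35
309.25 234.31666666666666
expected grip px [[307.89308108 234.52782021]]
```

View pics/end.png

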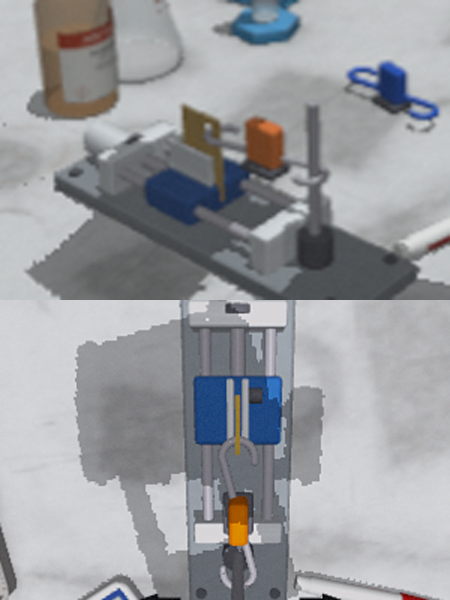

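The hook hangs level between the plate and the post, and the gripper is clear. Handing in.

```bash
python3 -c "
from bench import ctrl
ctrl.close_job(); print(ctrl.get_state()['time'])"
```

```text
the job is handed in; nothing more can be done
the job is handed in; nothing more can be done
```

The hook now hangs level between plate and post, holding the plate under tension, and the job is handed in. The job itself reported no verdict.

- **Sequence:** I gripped the orange S-hook and felt the plate's top edge with the hook's foot, at about z = 88 mm. That put the hole at about 78 mm. I then threaded one end through the hole, swung the hook about its bend and drew the carriage out to about 29 mm. Finally I slipped the other end round the post, eased back and released.
- **Last checks:** The final pictures show one end in the plate's hole, the other round the post, and the gripper well above. The orange grip appeared within about 1.5 px of where it should be for a carriage about 12.5 mm out. That carriage figure is worked out from the geometry, not read directly.
- **Forces:** The largest wrist reading was about 10 N, at the touch on the plate. Those are readings at the end of each move, so a brief higher peak would not show. After withdrawing, the wrist force was back to about 0.5 N.
- **What was off:** While drawing out, there was up to about 4.5 N of vertical load, so the wire ran roughly 1.5 mm high in the hole. I tried to lower the tool, but it moved only a few tenths of a millimetre. The load had eased by the time the hook was seated. The arm also fell short of its commanded moves under the spring load, and I corrected that during the swing.

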